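# Put the file and the case knife back in their rack slots

## Robot

A 6-joint arm with a two-finger parallel gripper is mounted at the origin on the work surface. World frame = base frame: x ahead of the robot, y to its left, z up, the work surface at z = 0. Lengths are in m, angles in rad, forces in N, time in s.
With the tool pointing down it reaches from about 0.275 to 0.85 m from the base axis. Payload 19 kg.
Tool frame: the origin (TCP) lies at the very end of the fingers, on their centre line; the grasp point (between the pads) lies 19 mm behind it; z points along the fingers, y is the line along which they close (so a half turn about z gives the same grasp; the last joint's range is limited). The gripper opens to 85 mm and grips with 20 to 120 N. Pads are 22 mm wide; open, the fingers measure 114 mm over their backs; the gripper's body (76 mm by 85 mm) begins 54 mm behind the grasp point. The pads swing forward as they close: fully open they stand 13 mm farther back than shut.
Start: joints at [0.997, 0.15, 1.437, -0, 1.554, -0.134], TCP at [0.245, 0.52, 0.231] pointing down, gripper open.
Joint ranges: [-2.8, 2.8], [-0.68, 2.1], [0.12, 2.68], [-1.39, 4.53], [0.16, 2.79], [-2.81, 2.81]. Speed limits (rad/s): [1.89, 1.89, 2.22, 3.01, 3.01, 3.01].

## Interface

Orientations are given as a unit quaternion [w, x, y, z].
In Python, from bench import telemetry, vision, job_done gives the robot as it stands.
- The arm moves only by the tool servo_tool, never from a script. Its argument "series" is a list of rows, each a list of 3 entries, a list of its own where there are three numbers: the shift along the world's x, y, z as a fraction of full scale, then the turn about the world's z as a fraction of full scale, then the opening, from -1 (shut) to 1 (fully open). A call has 1 to 5 rows; each row is the pose to reach, as a shift and turn from the pose commanded when the call began, turning the shorter way round; what a row does not reach only later rows make up. Full scale, the value 1, is 250 mm for a shift and pi rad for a turn. A row lasts 1/12 s, in which the tool goes at most 41.7 mm and 7.16 degrees, less where a joint would pass 70% of its speed; a pose out of reach is approached as far as the arm can. A call with a number of a shift or a turn outside -1 to 1 is refused whole. A call with a gripper value outside its range is refused whole. The fingers move at their own pace and stop on an object; "grip_force" is the grip in N (left out, the last holds). Time passes only in rows, so rows that repeat a pose let the fingers close. It gives the time, the measured TCP pose, the force, the opening and the grip force at its end, in the units of the state.
- telemetry.observe(): the state, without advancing time (a new reading comes with each control period).
- vision.camera(name): name is "side" or "top" or "wrist"; returns a dict with "color" (480x640x3 uint8, red, green, blue), "depth" (480x640 float32, m along the optical axis (not along the pixel's ray), 0 where there is no reading), "camera_matrix" (3x3 intrinsics, pixels), "eye" and "rotation" of the camera in the world; the wrist camera has in their place "mount" (4x4, takes a point from camera to tool coordinates, whose origin is the TCP and whose axes are the flange's). Camera axes: x right, y down, z forward; pixel columns grow to the right and rows downward; lengths in m; the calibration is good to about 2 mm. A picture is of the moment at which its call begins: read the wrist's pose just before it.
- job_done(): hands the job in; it is judged then, once.
The state is a dict: "t": time; "joints": joint angles; "qd": joint speeds; "joint_efforts": joint torques, N m; "ee_pos": TCP position; "tool_rot": TCP orientation; "force": force on the tool from outside, world axes, zero at the start; "ft_torque": the same for the moment, N m; "finger_gap": finger opening in m; "grasp_force": force on a finger pad.
Only numpy, scipy, OpenCV 4.12 (cv2) and the standard library are available. Lean on these libraries where they do the work, as an engineer would, in place of code of your own. Each camera call takes 0.05 s, during which the arm holds its last target. There are 200 camera calls.

## Task

The narrow flat file was left in the case knife's slot, the wide middle slot of the slanted wooden tool rack, and the case knife lies on the mat. Move the file into its own narrow slot and slide the case knife into the wide slot, each blade first and fully home, and let go of both. Leave everything else on the bench where it is, including the scraper in the rack.

Things in the scene. Friction and masses are not known exactly. Their poses are not given: they have to be found in the camera images.
- knife_centre (a point): Case knife, about 110 g: broad bright blade, dark wooden handle 100 x 20 x 16 mm (long, wide, thick); lies flat on the mat (mat top z = 2 mm) at any heading. Point: centre of the handle, half-way along, across and through (z = 10 mm as it lies). x along the tool from blade to butt, y across its width, z through its thickness, up at the start. Balance point about 30 mm from here towards the blade
- knife_tip (a point): Middle of the end of the case knife's blade, 112 mm from the handle's centre along -x; axes as knife_centre. Blade: 62 mm long beyond the handle, 26 mm wide, 4 mm thick, at mid-thickness of the handle, tip corners cut off at 45 degrees by 8 mm. Either flat face may be up in the slot
- file_centre (a point): Flat file, about 70 g: narrow dark blade, pale wooden handle 90 x 18 x 14 mm (long, wide, thick); stands at the start loosely in the rack's wide middle slot, tip on the slot's end, handle up and out, about 32 degrees above level. Point: centre of the handle, half-way along, across and through. x along the tool from blade to butt, y across its width, z through its thickness, upward
- file_tip (a point): Middle of the end of the file's blade, 107 mm from the handle's centre along -x; axes as file_centre. Blade: 62 mm long beyond the handle, 14 mm wide, 4 mm thick, at mid-thickness of the handle, tip corners cut off by 3 mm. Either flat face may be up in the slot
- rack: Tool rack, fixed, 90 mm tall: leaning wooden block 224 mm wide, 40 mm thick (20 mm each side of the slots), 75 mm deep behind its sloping face, on a foot board. Three slots side by side 70 mm apart: narrow (+y), wide, medium (-y). Origin on its underside, below the wide slot's mouth; x level, the way the slots open: towards the robot, within 0.4 rad of world -x
- wide_slot_mouth (a point): Centre of the mouth of the rack's wide middle slot, in the sloping face, 70 mm above the table. x out of the slot (35 degrees above level), y across its width, z square to both, upward. Slot 30 mm wide, 7 mm high, 60 mm deep, closed at the end, edges bevelled 3 mm. When a tool is home its tip touches the closed end and its handle begins 2 mm outside the face
- wide_slot_end (a point): Centre of the closed end of the wide slot, 60 mm inside its mouth; axes as its mouth
- narrow_slot_mouth (a point): Centre of the mouth of the rack's narrow slot, empty at the start, 70 mm from the wide slot along its +y; axes likewise. Slot 18 mm wide, 7 mm high, 60 mm deep, closed at the end, edges bevelled 3 mm
- narrow_slot_end (a point): Centre of the closed end of the narrow slot, 60 mm inside its mouth; axes as its mouth
- scraper_centre (a point): Scraper with a black handle 80 x 16 x 14 mm that stays in the rack's medium slot, 70 mm from the wide slot along its -y. Point: centre of its handle; axes as for the other tools
- press: Case press, fixed: grey base 110 x 72 x 12 mm, column and head 32 mm wide, 220 mm tall in all, lever to its +x side; origin under the middle of its base. Stands in the middle of the mat, between the knife's side and the rack's
- tin_a: round aluminium parts tin with an aluminium lid, 39 mm across, 22 mm tall, beside the knife's blade; origin at the centre of its underside
- tin_b: round aluminium parts tin with a brass lid, 39 mm across, 22 mm tall, on the other side of the knife's blade; origin at the centre of its underside
- oil: small amber glass oil bottle with a white cap, 24 mm across, 55 mm tall, standing on the mat in front of the rack's slots; origin at the centre of its underside
- watch_case: empty steel watch case lying flat, about 55 mm over the lugs, 12 mm tall, on the mat in front of the rack's slots; origin at the centre of its underside
- holder: brass movement holder: a 30 x 46 x 7 mm plate with a thin post, 45 mm tall in all, near the robot; origin at the centre of its underside
- loupe: black eye loupe standing on its small end, 36 mm across, 36 mm tall; origin at the centre of its underside
- pot: grey plastic pot of brushes and sticks, 58 mm across, about 150 mm tall in all; origin at the centre of its underside

How it is judged:
At the end, for the whole second after the job is handed in: File tip within 6 mm of the centre of the narrow slot's closed end, case knife tip within 6 mm of that of the wide slot, each lined up with its slot within 0.13 rad, released and at rest; nothing else ever pushed more than 20 mm (scraper 15 mm) (distance between file_tip and narrow_slot_end below 0.006 m and angle between the x axis of file_centre and the x axis of narrow_slot_end, either way round below 0.13 rad and distance between knife_tip and wide_slot_end below 0.006 m and angle between the x axis of knife_centre and the x axis of wide_slot_end, either way round below 0.13 rad); the robot touches nothing.
It fails at once if a bystander on the mat (tins, oil bottle, watch case, holder, loupe, pot) is pushed more than 20 mm from its place (distance of any of tin_a, tin_b, oil, watch_case, holder, loupe, pot from where it was at the start of the episode above 0.02 m).
It fails at once if the scraper in the medium slot is shifted more than 15 mm (distance of scraper_centre from where it was at the start of the episode above 0.015 m).
It also fails if it takes over 67 s, if anything falls off the work surface, if the arm or the gripper's body presses on something with over 40 N, if the wrist force passes 120 N, or if a joint passes its speed limit or range.

## Working session

There is one attempt and no reset: what is moved stays moved. The work goes in short steps, Python scripts to look and compute and a tool call to move; the robot and the scene stay as the last step left them, time stands still between calls to the robot, and variables do not carry over. Pictures are saved under pics/ and viewed, at most 10 in all, crops included, and the job is handed in when it is done.

Besides the shell and the picture viewer there is one more tool, called after "Emit:" as name([rows], argument=value, ...), one row to a line, values as JSON. servo_tool: Moves the arm, as the interface text tells. Shift numbers are shares of 250 mm and turn numbers shares of pi rad, none past 1 either way. Its arguments: {"type":"object","properties":{"series":{"type":"array"},"grip_force":{"type":"number"}},"required":["series"]}

```bash
mkdir -p pics; ls; cat > h.py <<'E'
import numpy as np, cv2, pickle
from bench import telemetry, vision
def grab(n, save=None):
    s=telemetry.observe(); c=vision.camera(n)
    if n=="wrist":
        from scipy.spatial.transform import Rotation as R
        q=s["tool_rot"]; T=np.eye(4); T[:3,:3]=R.from_quat([q[1],q[2],q[3],q[0]]).as_matrix(); T[:3,3]=s["ee_pos"]
        M=T@np.array(c["mount"]); c["eye"]=M[:3,3]; c["rotation"]=M[:3,:3]
    c["eye"]=np.array(c["eye"]); c["rotation"]=np.array(c["rotation"]); c["K"]=np.array(c["camera_matrix"])
    if save: cv2.imwrite("pics/"+save+".png",c["color"][:,:,::-1]); pickle.dump(c,open("pics/"+save+".pkl","wb"))
    return c
def load(n): return pickle.load(open("pics/"+n+".pkl","rb"))
def ray(c,u,v): return c["rotation"]@np.linalg.inv(c["K"])@np.array([u,v,1.])
def onz(c,u,v,z):
    d=ray(c,u,v); return c["eye"]+d*(z-c["eye"][2])/d[2]
def dep(c,u,v): return c["eye"]+ray(c,u,v)*c["depth"][int(v),int(u)]
def cloud(c):
    v,u=np.mgrid[0:480,0:640]; P=np.stack([u,v,np.ones_like(u)],-1)@np.linalg.inv(c["K"]).T*c["depth"][...,None]
    return P@c["rotation"].T+c["eye"]
def proj(c,p):
    q=c["K"]@c["rotation"].T@(np.asarray(p)-c["eye"]); return q[:2]/q[2]
E
python3 - <<'E'
from h import *
for n in("top","side"):
    c=grab(n,n+"0"); print(n,c["eye"].round(3),c["rotation"].round(3).tolist(),c["K"][0,0])
print(telemetry.observe())
E
```

```text
pics
top [ 0.537 -0.034  1.329] [-0.021, 0.71, -0.704, 0.009] 517.9311516746734
side [0.375 0.519 0.743] [0.061, -0.173, 0.92, -0.346] 486.0593396224312
{'t': 0.1, 'joints': array([ 9.96997736e-01,  1.50898836e-01,  1.43791134e+00,  2.54205830e-05,
        1.55380509e+00, -1.33995755e-01]), 'qd': array([ 3.03003463e-04, -2.23605020e-03, -3.44323180e-04,  1.81374760e-03,
        5.07835489e-05,  2.18467550e-03]), 'joint_efforts': array([ 5.03625997e-03, -7.14386058e+01, -5.71798217e+01, -1.26617351e-04,
        7.12112524e-03,  1.43247667e-04]), 'ee_pos': array([0.24470755, 0.52010133, 0.23078469]), 'tool_rot': array([-1.89118465e-04,  2.18133605e-01,  9.75918782e-01, -4.75219771e-04]), 'force': array([0.19163129, 0.86600336, 0.38037371]), 'ft_torque': array([ 0.01882815, -0.01121687,  0.011824  ]), 'grasp_force': 0.0, 'finger_gap': 0.08519033648301312}
```

View pics/top0.png

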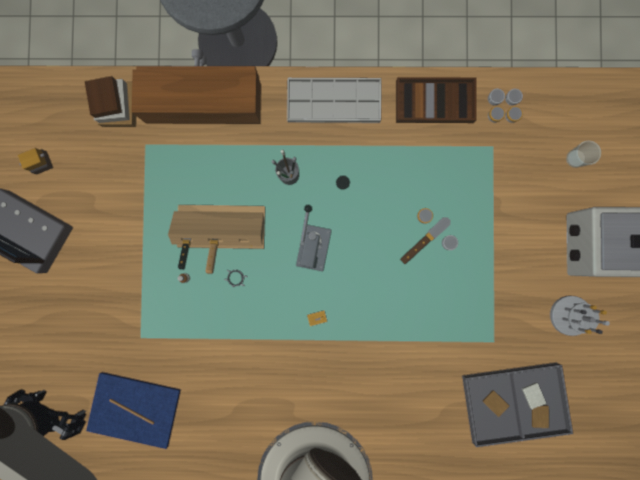

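View pics/side0.png

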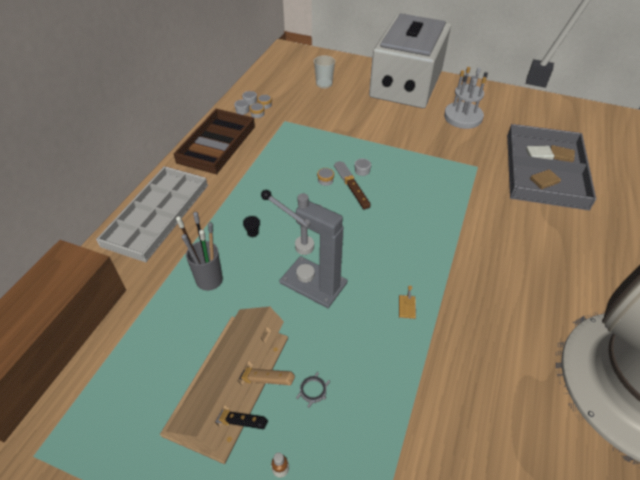

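```bash
python3 - <<'E'
s=open('h.py').read()
s=s.replace('''c["rotation"]=np.array(c["rotation"]); c''','''c["rotation"]=np.array(c["rotation"])
    if c["rotation"].size==4:
        from scipy.spatial.transform import Rotation as R
        w,x,y,z=c["rotation"]; c["rotation"]=R.from_quat([x,y,z,w]).as_matrix()
    c''')
open('h.py','w').write(s)
from h import *
from scipy.spatial.transform import Rotation as R
for n in("top0","side0"):
    c=load(n); w,x,y,z=c["rotation"]; c["rotation"]=R.from_quat([x,y,z,w]).as_matrix(); pickle.dump(c,open("pics/"+n+".pkl","wb"))
c=load("top0"); P=cloud(c)
for nm,(u,v) in dict(mat=(350,250),filebutt=(210,270),filemid=(212,255),filefront=(213,242),scr=(183,256),rackL=(172,244),rackR=(263,247),topL=(176,208),topR=(264,208),knifebutt=(404,261),knifefront=(431,237),tip=(446,220),tina=(425,216),tinb=(450,242),oil=(183,278),watch=(236,278),press=(313,248)).items(): print(nm,P[v,u].round(3))
print(c["rotation"].round(3))
# height map extents of rack
m=(P[...,2]>0.03)&(P[...,0]>0.4)
vv,uu=np.where(m[200:252,165:270]); Q=P[200:252,165:270][m[200:252,165:270]]
for v in range(204,252,3): print(v,[round(float(P[v,u,2])*1000) for u in range(168,270,6)])
E
```

```text
mat [ 0.579 -0.085  0.003]
filebutt [0.526 0.245 0.126]
filemid [0.561 0.247 0.101]
filefront [0.593 0.249 0.083]
scr [0.558 0.315 0.104]
rackL [ 0.591  0.375 -0.004]
rackR [0.585 0.137 0.009]
topL [ 0.684  0.366 -0.   ]
topR [0.684 0.135 0.015]
knifebutt [ 0.552 -0.221  0.018]
knifefront [ 0.613 -0.289  0.017]
tip [ 0.657 -0.328  0.011]
tina [ 0.665 -0.272  0.026]
tinb [ 0.537 -0.034  1.329]
oil [0.505 0.329 0.053]
watch [0.505 0.206 0.004]
press [0.576 0.003 0.205]
[[ 0.009 -0.999  0.043]
 [-1.    -0.008  0.017]
 [-0.017 -0.043 -0.999]]
204 [1, 1, 12, 8, -1, 4, 6, 3, 3, 2, 3, 3, 4, 6, 5, 12, -5]
207 [7, 2, 6, 13, 12, 13, 8, 11, 18, 15, 11, 13, 15, 11, 16, 14, 7]
210 [2, -2, 19, 14, 12, 13, 5, 11, 12, 8, 13, 9, 5, 11, 12, 15, 14]
213 [5, 51, 48, 52, 46, 48, 43, 51, 50, 50, 50, 45, 46, 48, 47, 47, 16]
216 [5, 52, 53, 55, 53, 52, 55, 56, 52, 52, 56, 55, 49, 48, 53, 53, 14]
219 [4, 65, 57, 57, 58, 58, 62, 58, 64, 61, 59, 57, 58, 61, 59, 55, 25]
222 [5, 63, 65, 69, 67, 65, 64, 62, 66, 63, 65, 60, 63, 67, 63, 64, 26]
225 [6, 69, 71, 73, 73, 71, 74, 1329, 74, 74, 67, 73, 71, 69, 68, 71, 21]
228 [0, 77, 78, 75, 78, 75, 77, 76, 76, 77, 78, 77, 73, 72, 77, 75, 13]
231 [5, 82, 84, 82, 82, 84, 86, 83, 80, 78, 79, 81, 82, 79, 83, 85, 15]
234 [86, 82, 83, 87, 85, 89, 88, 87, 89, 83, 85, 87, 89, 88, 89, 86, 11]
237 [0, 75, 77, 82, 78, 73, 79, 78, 84, 80, 80, 79, 80, 77, 76, 79, 16]
240 [2, 64, 66, 75, 63, 64, 74, 75, 77, 67, 71, 67, 67, 65, 70, 69, 14]
243 [7, 56, 56, 81, 60, 56, 59, 81, 79, 61, 61, 59, 61, 62, 59, 58, 9]
246 [6, 5, 14, 93, 12, 12, 10, 86, 87, 11, 12, 19, 16, 17, 12, 13, 12]
249 [8, 4, 5, 94, 4, 3, 4, 91, 91, 4, 4, 1, -2, 7, 1, 3, 3]
```

Emit:
servo_tool([
  [[0.44,-0.54,0.3],0.155,1],
  [[0.44,-0.54,0.3],0.155,1],
  [[0.44,-0.54,0.3],0.155,1],
  [[0.44,-0.54,0.3],0.155,1],
  [[0.44,-0.54,0.3],0.155,1],
])

```text
t: 0.52
ee_pos: [0.3553, 0.3839, 0.3067]
tool_rot: [-0.0, -0.027, 1.0, -0.0]
force: [0.3, 0.6, -0.4]
finger_gap: 0.0856
grasp_force: 0.0
```

Emit:
servo_tool([
  [[0.44,-0.54,0.0],0,1],
  [[0.44,-0.54,0.0],0,1],
  [[0.44,-0.54,0.0],0,1],
  [[0.44,-0.54,0.0],0,1],
  [[0.44,-0.54,0.0],0,1],
])

```text
t: 0.93
ee_pos: [0.4677, 0.2459, 0.3056]
tool_rot: [-0.0, -0.022, 1.0, -0.001]
force: [0.2, 0.7, -0.6]
finger_gap: 0.0852
grasp_force: 0.0
```

```bash
python3 - <<'E'
from h import *
c=grab("wrist","w1"); print(c["mount"],c["K"]); s=telemetry.observe(); print(s["t"],s["ee_pos"],s["tool_rot"],s["joints"].round(2)); print(c["eye"],c["rotation"].round(3))
for p in ([.526,.245,.126],[.593,.249,.083],[.558,.315,.104]): print(proj(c,p))
E
```

```text
[[-1.11921200e-03 -9.48742038e-01 -3.16049510e-01  8.10683968e-02]
 [ 9.99999133e-01 -1.28118134e-03  3.04697747e-04 -4.81186168e-04]
 [-6.93996298e-04 -3.16048895e-01  9.48742649e-01 -1.43301726e-01]
 [ 0.00000000e+00  0.00000000e+00  0.00000000e+00  1.00000000e+00]] [[398.71206831   0.         316.91294113]
 [  0.         398.71206831 241.61239733]
 [  0.           0.           1.        ]]
0.9833 [0.46703784 0.24691467 0.30558463] [-3.50586712e-04 -2.14294193e-02  9.99770118e-01 -6.06866585e-04] [ 0.34  0.04  1.41 -0.    1.69 -1.27]
[0.3867223  0.24215184 0.4489599 ] [[-0.042  0.948  0.316]
 [ 0.999  0.04   0.012]
 [-0.001  0.316 -0.949]]
[313.85011836 275.92168133]
[315.4885029  319.19604876]
[385.67186801 300.39950794]
```

View pics/w1.png

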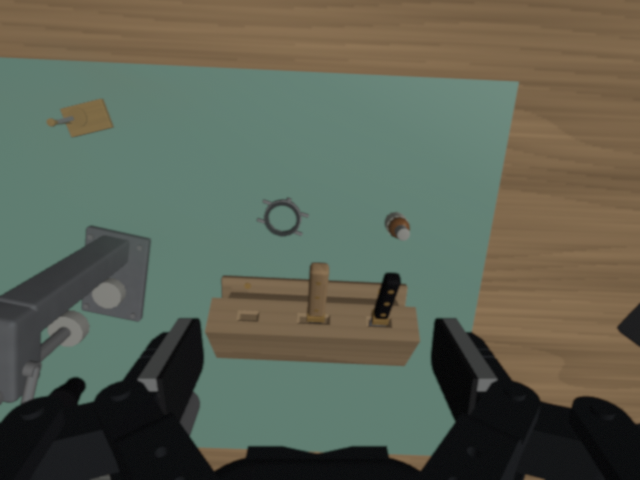

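```bash
python3 - <<'E'
from h import *
c=load("w1"); 
n=onz(c,248,316,.07); w=onz(c,315,319,.07); m=onz(c,381,322,.07); print(n,w,m,np.linalg.norm(n-w),np.linalg.norm(m-w))
P=cloud(c)
for u,v in[(248,305),(248,312),(248,326),(280,305),(280,312),(280,320),(280,330),(280,340),(319,266),(318,290),(317,308)]: print(u,v,P[v,u].round(4))
im=c["color"]; cr=cv2.resize(im[250:370,195:430],None,fx=3.4,fy=3.4,interpolation=cv2.INTER_CUBIC); cv2.imwrite("pics/w1c.png",cr[:,:,::-1])
E
```

```text
[0.59956084 0.17705579 0.07      ] [0.60011354 0.2487109  0.07      ] [0.60071482 0.31965061 0.07      ] 0.07165724296987853 0.07094225969769068
248 305 [0.5922 0.1753 0.059 ]
248 312 [0.5976 0.1762 0.0649]
248 326 [0.6051 0.1788 0.0812]
280 305 [0.5899 0.2103 0.0607]
280 312 [0.5956 0.2108 0.0659]
280 320 [0.6007 0.2116 0.074 ]
280 330 [0.6076 0.2124 0.0824]
280 340 [0.6217 0.2123 0.0792]
319 266 [0.52   0.2493 0.117 ]
318 290 [0.5476 0.2496 0.1088]
317 308 [0.5765 0.2499 0.0897]
```

View pics/w1c.png

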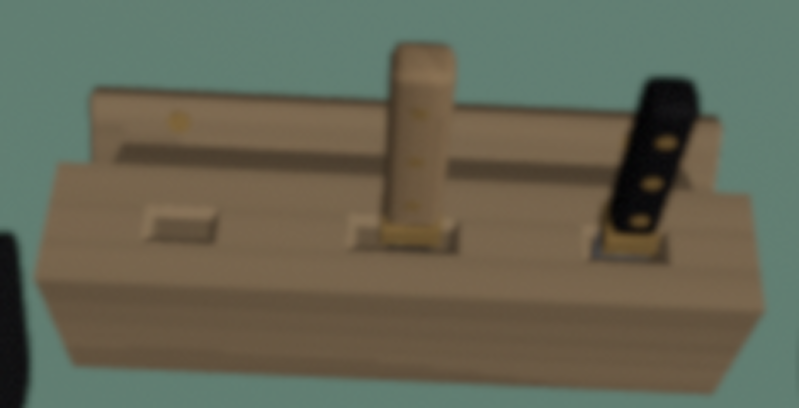

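Emit:
servo_tool([
  [[0.38,0,-0.4],-0.016,0.1],
  [[0.38,0,-0.4],-0.016,0.1],
  [[0.38,0,-0.4],-0.016,0.1],
  [[0.38,0,-0.4],-0.016,0.1],
  [[0.38,0,-0.4],-0.016,0.1],
])

```text
t: 1.4
ee_pos: [0.5598, 0.2502, 0.2023]
tool_rot: [-0.003, 0.002, 1.0, -0.001]
force: [0.1, -0.3, -0.1]
finger_gap: 0.047
grasp_force: 0.0
```

```bash
python3 - <<'E'
from h import *
c=grab("wrist","w2"); s=telemetry.observe(); print(s["t"],s["ee_pos"],s["tool_rot"],s["finger_gap"])
E
```

```text
1.45 [0.5593288  0.25059823 0.20485619] [-1.54031276e-03  1.55949680e-03  9.99997510e-01 -4.19794868e-04] 0.04666348678731499
```

View pics/w2.png

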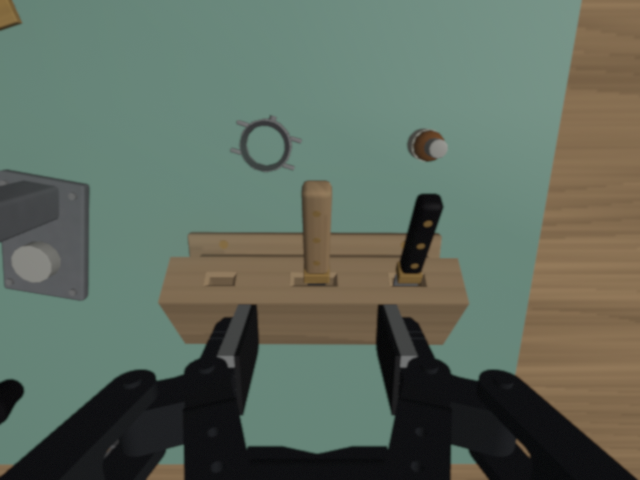

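```bash
python3 - <<'E'
from h import *
c=load("w2");P=cloud(c)
print(onz(c,220.5,279,.07),onz(c,314,279.5,.07),onz(c,408,280,.07))
for v in (195,205,215,225,235,245,255,265): print(v,P[v,314:320].mean(0).round(4))
for u in (265,370):
  for v in (262,270,280,290,298): print(u,v,P[v,u-3:u+4].mean(0).round(4))
# handle mid edges
print(onz(c,303,225,.1),onz(c,330.5,225,.1))
E
```

```text
[0.59911063 0.17696818 0.07      ] [0.59982144 0.24725787 0.07      ] [0.60053409 0.31794628 0.07      ]
195 [0.5249 0.2496 0.122 ]
205 [0.5314 0.2496 0.1192]
215 [0.5385 0.2495 0.1148]
225 [0.5461 0.2495 0.1099]
235 [0.554  0.2494 0.1049]
245 [0.5626 0.2494 0.0993]
255 [0.5715 0.2493 0.0941]
265 [0.581  0.2493 0.088 ]
265 262 [0.5898 0.2095 0.059 ]
265 270 [0.5943 0.2099 0.0643]
265 280 [0.5992 0.2107 0.0719]
265 290 [0.6042 0.2113 0.0789]
265 298 [0.6077 0.2119 0.0848]
370 262 [0.5906 0.2905 0.058 ]
370 270 [0.5944 0.2898 0.0648]
370 280 [0.5997 0.2892 0.0715]
370 290 [0.5867 0.2828 0.1169]
370 298 [0.6082 0.2878 0.0845]
[0.54881282 0.24080748 0.1       ] [0.54889146 0.25842534 0.1       ]
```

Emit:
servo_tool([
  [[0,0,-0.16],0,0.1],
  [[0,0,-0.32],0,0.1],
  [[0,0,-0.48],0,0.1],
  [[0,0,-0.53],0,0.1],
  [[0,0,-0.53],0,0.1],
])

```text
t: 1.87
ee_pos: [0.5581, 0.2505, 0.0726]
tool_rot: [-0.002, 0.001, 1.0, -0.0]
force: [-0.3, -0.7, 0.3]
finger_gap: 0.0469
grasp_force: 0.0
```

Emit:
servo_tool([
  [[0,0,0],0,-1],
  [[0,0,0],0,-1],
  [[0,0,0],0,-1],
  [[0,0,0],0,-1],
  [[0,0,0],0,-1],
], grip_force=60)

```text
t: 2.28
ee_pos: [0.5609, 0.2507, 0.0769]
tool_rot: [0.002, 0.002, 1.0, 0.001]
force: [-3.7, -0.7, 11.0]
finger_gap: 0.0169
grasp_force: 59.8
```

Emit:
servo_tool([
  [[0,0,0],0,-1],
  [[0,0,0],0,-1],
  [[0,0,0],0,-1],
])

```text
t: 2.53
ee_pos: [0.5609, 0.2507, 0.0769]
tool_rot: [0.002, 0.002, 1.0, 0.001]
force: [-3.4, -0.8, 11.9]
finger_gap: 0.0166
grasp_force: 59.8
```

Emit:
servo_tool([
  [[-0.05,0,0.033],0,-1],
  [[-0.1,0,0.066],0,-1],
  [[-0.15,0,0.1],0,-1],
  [[-0.2,0,0.133],0,-1],
  [[-0.26,0,0.175],0,-1],
])

```text
t: 2.95
ee_pos: [0.4949, 0.2504, 0.1194]
tool_rot: [0.001, 0.002, 1.0, 0.0]
force: [-0.2, 1.2, -0.5]
finger_gap: 0.0167
grasp_force: 58.4
```

Emit:
servo_tool([
  [[-0.08,0,0.08],0,-1],
  [[-0.08,0,0.08],0,-1],
  [[-0.08,-0.14,0.08],0,-1],
  [[-0.08,-0.28,0.08],0,-1],
  [[-0.08,-0.28,0.08],0,-1],
])

```text
t: 3.37
ee_pos: [0.4754, 0.1765, 0.1389]
tool_rot: [0.001, 0.002, 1.0, -0.001]
force: [-1.1, 1.0, -0.2]
finger_gap: 0.0171
grasp_force: 58.7
```

```bash
python3 - <<'E'
from h import *
s=telemetry.observe(); c=grab("wrist","w3"); d=grab("side","s3"); print(s["t"],s["ee_pos"],s["tool_rot"],s["finger_gap"],s["force"],s["grasp_force"])
a=c["color"][60:420,120:520]; u,v=proj(d,s["ee_pos"]).astype(int); print(u,v)
u=max(u,120);v=max(min(v,380),100)
b=cv2.resize(d["color"][v-100:v+100,u-110:u+110],(396,360),interpolation=cv2.INTER_CUBIC)
cv2.imwrite("pics/m3.png",np.hstack([a,b])[:,:,::-1]); print("side crop origin",u-110,v-100)
E
```

```text
3.3667 [0.47535216 0.17648116 0.13894502] [ 1.11552639e-03  2.39768919e-03  9.99996335e-01 -5.80956769e-04] 0.017076394886773684 [-1.09348488  1.02028163 -0.20574102] 58.71868014335632
340 335
side crop origin 230 235
```

View pics/m3.png

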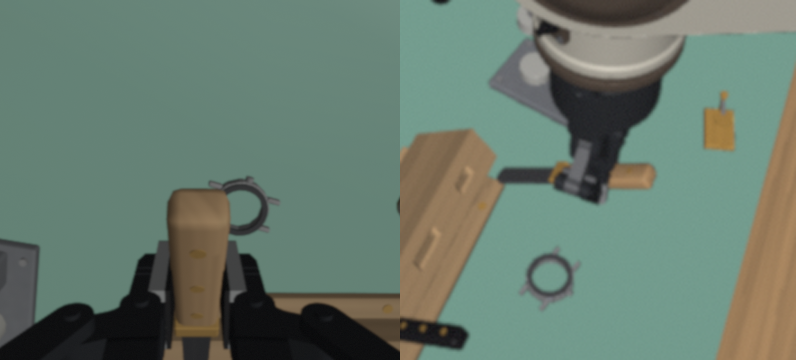

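```bash
python3 - <<'E'
from h import *
c=load("w3");P=cloud(c);d=load("s3")
for u in (308,320,330):
  Q=np.array([P[v,u-2:u+3].mean(0) for v in range(285,375,6)]); print(u,Q[::3].round(4).tolist(),np.degrees(np.arctan(-np.polyfit(Q[:,0],Q[:,2],1)[0])))
def ony(u,v,y):
    r=ray(d,u,v); return d["eye"]+r*(y-d["eye"][1])/r[1]
print("tip",ony(285.6,333.3,.1765),"butt",ony(230+252/1.8,235+177/1.8,.1765))
E
```

```text
308 [[0.4396, 0.1738, 0.1832], [0.4468, 0.1737, 0.1797], [0.4559, 0.1734, 0.1739], [0.4659, 0.1732, 0.1682], [0.4783, 0.1728, 0.1602]] 31.58142677939246
320 [[0.4393, 0.1771, 0.1838], [0.4466, 0.1771, 0.1802], [0.4555, 0.1771, 0.1746], [0.4661, 0.1771, 0.168], [0.4786, 0.1771, 0.1599]] 31.83409835421
330 [[0.4394, 0.1798, 0.1835], [0.4467, 0.1799, 0.1799], [0.4556, 0.1801, 0.1746], [0.4661, 0.1804, 0.168], [0.4783, 0.1807, 0.1603]] 31.794484464444462
tip [0.56347354 0.1765     0.09101808] butt [0.43454398 0.1765     0.17000974]
```

Emit:
servo_tool([
  [[0.04,0,-0.04],0,-1],
  [[0.08,0,-0.08],0,-1],
  [[0.12,0,-0.107],0,-1],
  [[0.15,0,-0.127],0,-1],
  [[0.17,0,-0.141],0,-1],
])

```text
t: 3.88
ee_pos: [0.5184, 0.1806, 0.1023]
tool_rot: [0.0, 0.001, 1.0, -0.0]
force: [-0.8, -2.5, 4.4]
finger_gap: 0.017
grasp_force: 59.5
```

Emit:
servo_tool([
  [[0.02,0,-0.014],0,-1],
  [[0.04,0,-0.027],0,-1],
  [[0.06,0,-0.041],0,-1],
  [[0.06,0,-0.041],0,-1],
])

```text
t: 4.22
ee_pos: [0.534, 0.1802, 0.0922]
tool_rot: [0.001, 0.002, 1.0, -0.0]
force: [7.2, -3.8, 0.7]
finger_gap: 0.0168
grasp_force: 59.1
```

Emit:
servo_tool([
  [[0,-0.008,0],0,-1],
  [[0,-0.014,0],0,-1],
  [[0,-0.014,0],0,-1],
  [[0,-0.014,0],0,-1],
])

```text
t: 4.55
ee_pos: [0.533, 0.177, 0.0925]
tool_rot: [0.001, 0.002, 1.0, 0.0]
force: [5.8, 2.2, 3.1]
finger_gap: 0.017
grasp_force: 59.1
```

Emit:
servo_tool([
  [[0.02,0.004,-0.014],0,-1],
  [[0.04,0.004,-0.027],0,-1],
  [[0.06,0.004,-0.041],0,-1],
  [[0.08,0.004,-0.053],0,-1],
  [[0.08,0.004,-0.053],0,-1],
])

```text
t: 4.97
ee_pos: [0.554, 0.178, 0.0795]
tool_rot: [0.001, 0.002, 1.0, 0.0]
force: [14.1, 1.3, 4.4]
finger_gap: 0.017
grasp_force: 59.7
```

Emit:
servo_tool([
  [[0.015,0,-0.01],0,-1],
  [[0.03,0,-0.02],0,-1],
  [[0.04,0,-0.027],0,-1],
  [[0.04,0,-0.027],0,-1],
])

```text
t: 5.3
ee_pos: [0.5614, 0.1783, 0.075]
tool_rot: [-0.001, 0.001, 1.0, 0.0]
force: [-28.6, -1.6, 50.0]
finger_gap: 0.0168
grasp_force: 66.2
```

Emit:
servo_tool([
  [[-0.004,0,0.006],0,-1],
  [[-0.004,0,0.006],0,-1],
  [[-0.004,0,0.006],0,0.1],
  [[-0.004,0,0.006],0,0.1],
  [[-0.004,0,0.006],0,0.1],
])

```text
t: 5.72
ee_pos: [0.5609, 0.1778, 0.0732]
tool_rot: [-0.001, 0.001, 1.0, -0.0]
force: [0.2, 0.3, 0.1]
finger_gap: 0.047
grasp_force: 0.0
```

Emit:
servo_tool([
  [[0,0,0],0,0.1],
  [[0,0,0.1],0,0.1],
  [[0,0,0.25],0,0.1],
  [[0,0,0.4],0,0.1],
  [[0,0,0.5],0,0.1],
])

```text
t: 6.13
ee_pos: [0.5616, 0.1778, 0.2018]
tool_rot: [0.001, 0.002, 1.0, 0.0]
force: [0.5, 0.3, 0.8]
finger_gap: 0.0469
grasp_force: 0.0
```

```bash
python3 - <<'E'
from h import *
c=grab("wrist","w4"); s=telemetry.observe(); print(s["t"],s["ee_pos"],s["finger_gap"],s["force"])
t=grab("top","t4")
a=c["color"][100:400,100:500]; b=cv2.resize(t["color"][195:295,150:283],(400,300),interpolation=cv2.INTER_CUBIC)
cv2.imwrite("pics/m4.png",np.hstack([a,b])[:,:,::-1])
E
```

```text
6.1833 [0.56283223 0.1780682  0.20608936] 0.047130413327380355 [-0.40345055 -0.6357425   5.91153484]
```

View pics/m4.png

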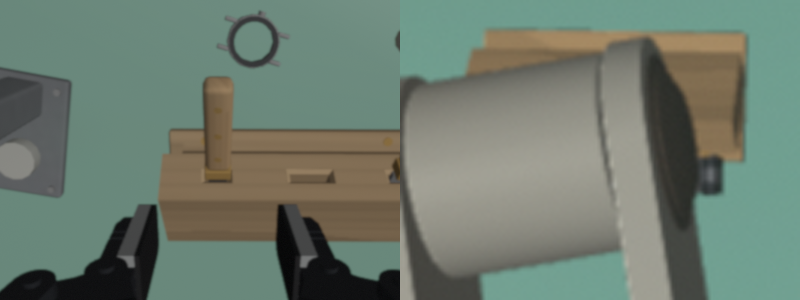

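```bash
python3 - <<'E'
from h import *
c=load("w4");P=cloud(c)
print("wide mouth",onz(c,411.5,276,.07))
u=318;Q=np.array([P[v,u-2:u+3].mean(0) for v in range(192,268,6)]); print(Q[::3].round(4).tolist(),np.degrees(np.arctan(-np.polyfit(Q[:,0],Q[:,2],1)[0])))
# butt edge: first handle pixel row
print([(v,P[v,u].round(4).tolist()) for v in (176,180,184,188)])
t=load("top0")
img=t["color"].astype(int); P=cloud(t)
sub=(slice(210,270),slice(395,460))
hsv=cv2.cvtColor(t["color"],cv2.COLOR_RGB2HSV)
# handle: dark reddish brown
m=((img[...,0]-img[...,2]>25)).astype(np.uint8); m2=np.zeros_like(m); m2[sub]=m[sub]
n,l,st,ce=cv2.connectedComponentsWithStats(m2)
for i in range(1,n):
    if st[i,4]>30:
        pts=np.argwhere(l==i)[:,::-1].astype(np.float32); W=np.array([onz(t,u,v,.014)[:2] for u,v in pts],np.float32); r=cv2.minAreaRect(W); print(st[i],"c",r)
E
```

```text
wide mouth [0.59990846 0.24814832 0.07      ]
[[0.5252, 0.1782, 0.1229], [0.5375, 0.1782, 0.1154], [0.5511, 0.1781, 0.107], [0.5664, 0.1781, 0.097], [0.5833, 0.1781, 0.0865]] 32.01787360210795
[(176, [0.5175, 0.1782, 0.1148]), (180, [0.5192, 0.1782, 0.118]), (184, [0.521, 0.1782, 0.121]), (188, [0.5229, 0.1782, 0.1229])]
[417 210  15  13  43] c ((0.6627829074859619, -0.26858827471733093), (0.036241743713617325, 0.022731337696313858), 48.065711975097656)
[402 233  32  30 227] c ((0.584583580493927, -0.25497502088546753), (0.019619164988398552, 0.09700459986925125), 45.36880874633789)
```

Emit:
servo_tool([
  [[0,-0.05,0.45],-0.25,0.1],
  [[0,-0.2,0.45],-0.25,0.1],
  [[0,-0.4,0.45],-0.25,0.1],
  [[0,-0.55,0.45],-0.25,0.1],
  [[0,-0.65,0.45],-0.25,0.1],
])

```text
t: 6.65
ee_pos: [0.5612, 0.0304, 0.3098]
tool_rot: [0.0, 0.311, 0.95, 0.0]
force: [1.1, 0.2, -0.5]
finger_gap: 0.0469
grasp_force: 0.0
```

Emit:
servo_tool([
  [[0,-1,0],-0.05,0.1],
  [[0,-1,0],-0.05,0.1],
  [[0,-1,0],-0.05,0.1],
  [[0,-1,0],-0.05,0.1],
  [[0,-1,0],-0.05,0.1],
])

```text
t: 7.07
ee_pos: [0.5607, -0.1788, 0.3079]
tool_rot: [-0.001, 0.383, 0.924, 0.0]
force: [1.6, 0.3, -0.3]
finger_gap: 0.0471
grasp_force: 0.0
```

Emit:
servo_tool([
  [[0,0,0],0,0.1],
  [[0,0,0],0,0.1],
  [[0,0,0],0,0.1],
])

```text
t: 7.32
ee_pos: [0.5612, -0.1768, 0.308]
tool_rot: [-0.001, 0.383, 0.924, 0.0]
force: [-0.3, 1.3, -0.0]
finger_gap: 0.0468
grasp_force: 0.0
```

```bash
cat > k.py <<'E'
from h import *
c=grab("wrist","w5"); s=telemetry.observe(); print(s["t"],s["ee_pos"],s["tool_rot"])
img=c["color"].astype(int); e=proj(c,[.585,-.255,.018]); print(e)
m=((img[...,0]-img[...,2]>20)&(img[...,0]>img[...,1]+12)).astype(np.uint8)
n,l,st,ce=cv2.connectedComponentsWithStats(m)
for i in range(1,n):
    if st[i,4]>150 and np.linalg.norm(ce[i]-e)<120:
        pts=np.argwhere(l==i)[:,::-1]; W=np.array([onz(c,u,v,.018)[:2] for u,v in pts],np.float32); print(st[i],ce[i],cv2.minAreaRect(W))
E
python3 k.py
```

```text
7.3667 [ 0.56130789 -0.17612405  0.3083044 ] [-4.61730439e-04  3.82401056e-01  9.23996328e-01  6.69344680e-05]
[283.71242684 249.3448742 ]
[ 276  206   18   83 1164] [285.46477663 247.69845361] ((0.5845710039138794, -0.2536892890930176), (0.020201997831463814, 0.10004022717475891), 43.827247619628906)
[309 290  30  24 186] [324.19354839 297.1344086 ] ((0.6648290157318115, -0.26846960186958313), (0.03600454702973366, 0.028659507632255554), 37.81343460083008)
```

View pics/w5.png

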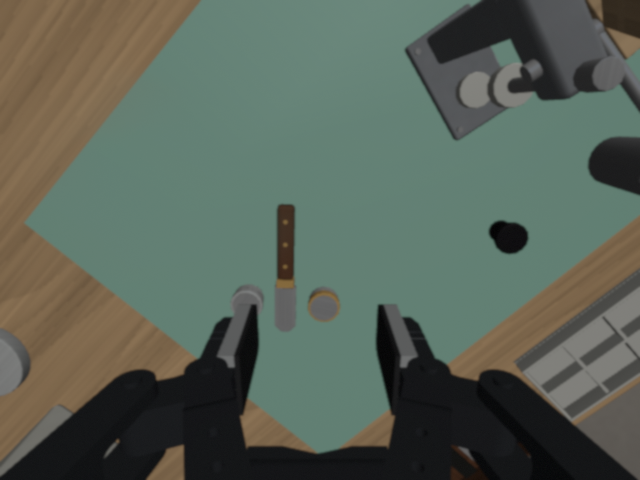

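Emit:
servo_tool([
  [[0.012,-0.11,-0.15],-0.007,0.1],
  [[0.012,-0.222,-0.3],-0.007,0.1],
  [[0.012,-0.222,-0.45],-0.007,0.1],
  [[0.012,-0.222,-0.6],-0.007,0.1],
  [[0.012,-0.222,-0.75],-0.007,0.1],
])

```text
t: 7.78
ee_pos: [0.564, -0.2311, 0.1189]
tool_rot: [-0.0, 0.392, 0.92, 0.0]
force: [-0.3, 0.0, -0.5]
finger_gap: 0.0469
grasp_force: 0.0
```

Emit:
servo_tool([
  [[0,0,-0.1],0,0.1],
  [[0,0,-0.2],0,0.1],
  [[0,0,-0.3],0,0.1],
  [[0,0,-0.36],0,0.1],
  [[0,0,-0.36],0,0.1],
])

```text
t: 8.2
ee_pos: [0.5631, -0.23, 0.028]
tool_rot: [-0.003, 0.392, 0.92, 0.0]
force: [-1.0, 0.5, -0.1]
finger_gap: 0.047
grasp_force: 0.0
```

Emit:
servo_tool([
  [[0,0,-0.05],0,0.1],
  [[0,0,-0.086],0,0.1],
  [[0,0,-0.086],0,0.1],
  [[0,0,-0.086],0,-1],
  [[0,0,-0.086],0,-1],
], grip_force=20)

```text
t: 8.62
ee_pos: [0.5647, -0.2324, 0.0105]
tool_rot: [0.0, 0.393, 0.92, -0.0]
force: [-0.4, 0.1, -0.6]
finger_gap: 0.0238
grasp_force: 0.0
```

Emit:
servo_tool([
  [[0,0,0],0,-1],
  [[0,0,0],0,-1],
  [[0,0,0],0,-1],
  [[0,0,0],0,-1],
  [[0,0,0],0,-1],
])

```text
t: 9.03
ee_pos: [0.5647, -0.2325, 0.0107]
tool_rot: [0.001, 0.393, 0.92, -0.0]
force: [-0.4, 0.5, 6.8]
finger_gap: 0.0193
grasp_force: 22.6
```

Emit:
servo_tool([
  [[0.0,0.0,0.02],0,-1],
  [[0.002,-0.002,0.04],0,-1],
  [[0.004,-0.004,0.06],0,-1],
  [[0.005,-0.005,0.08],0,-1],
  [[0.006,-0.006,0.1],0,-1],
])

```text
t: 9.45
ee_pos: [0.5659, -0.2339, 0.0355]
tool_rot: [0.0, 0.393, 0.92, -0.0]
force: [-0.2, 0.5, -0.9]
finger_gap: 0.019
grasp_force: 21.8
```

```bash
cat > tilt.py <<'E'
import sys
from h import *
c=grab("wrist",sys.argv[1]); s=telemetry.observe(); print(s["t"],s["ee_pos"],s["tool_rot"],s["force"],s["grasp_force"],s["finger_gap"])
# handle top surface: brown pixels near u=317, above the fingers
P=cloud(c); img=c["color"].astype(int)
m=(img[...,0]>img[...,1]+12)&(img[...,0]-img[...,2]>20)&(P[...,2]>.004)
p0=np.array(s["ee_pos"]); m&=np.linalg.norm(P[...,:2]-p0[:2],axis=-1)<.09
n,l,st,ce=cv2.connectedComponentsWithStats(m.astype(np.uint8))
for i in range(1,n):
    if st[i,4]<80: continue
    Q=P[l==i]; h=Q[:,:2]-p0[:2]; w=np.linalg.svd(h-h.mean(0),full_matrices=False)[2][0]
    a=(h@w); k=np.polyfit(a,Q[:,2],1); r=Q[:,2]-np.polyval(k,a); k=np.polyfit(a[abs(r)<.004],Q[abs(r)<.004,2],1)
    print(st[i],"dir",w.round(3),"mean",Q.mean(0).round(4),"range",a.min().round(3),a.max().round(3),"tilt",np.degrees(np.arctan(k[0])).round(2),"z at tcp",k[1].round(4))
E
python3 tilt.py w6
```

```text
9.5 [ 0.56631971 -0.23411758  0.03646134] [ 7.15751641e-04  3.92730098e-01  9.19653487e-01 -1.46528251e-04] [ 0.99751588 -0.31607482  0.09554568] 21.78315907716751 0.018997512067187527
[ 294  270   48  183 8117] dir [ 0.69  -0.724] mean [ 0.5753 -0.2439  0.0436] range -0.081 0.061 tilt -0.49 z at tcp 0.0433
```

```bash
python3 - <<'E'
from h import *
c=load("w1");P=cloud(c)
for u in (270,290,345): print(u,[(v,P[v,u].round(3).tolist()) for v in range(274,304,2)])
c=load("w4");P=cloud(c)
for u in (370,): print(u,[(v,P[v,u].round(3).tolist()) for v in range(226,264,3)])
E
```

```text
270 [(274, [0.579, 0.193, 0.004]), (276, [0.582, 0.193, 0.002]), (278, [0.582, 0.194, 0.009]), (280, [0.582, 0.194, 0.013]), (282, [0.585, 0.194, 0.012]), (284, [0.587, 0.194, 0.013]), (286, [0.59, 0.194, 0.013]), (288, [0.593, 0.194, 0.013]), (290, [0.595, 0.194, 0.014]), (292, [0.598, 0.194, 0.013]), (294, [0.599, 0.194, 0.015]), (296, [0.6, 0.195, 0.02]), (298, [0.6, 0.195, 0.025]), (300, [0.589, 0.199, 0.052]), (302, [0.588, 0.199, 0.058])]
290 [(274, [0.578, 0.217, 0.003]), (276, [0.58, 0.217, 0.003]), (278, [0.581, 0.217, 0.007]), (280, [0.582, 0.218, 0.011]), (282, [0.584, 0.218, 0.013]), (284, [0.586, 0.218, 0.013]), (286, [0.589, 0.218, 0.013]), (288, [0.591, 0.218, 0.014]), (290, [0.594, 0.218, 0.013]), (292, [0.597, 0.218, 0.013]), (294, [0.599, 0.218, 0.013]), (296, [0.6, 0.219, 0.018]), (298, [0.599, 0.219, 0.024]), (300, [0.6, 0.219, 0.029]), (302, [0.588, 0.221, 0.055])]
345 [(274, [0.575, 0.284, 0.004]), (276, [0.578, 0.284, 0.001]), (278, [0.58, 0.284, 0.004]), (280, [0.583, 0.284, 0.004]), (282, [0.582, 0.284, 0.011]), (284, [0.584, 0.284, 0.013]), (286, [0.586, 0.284, 0.013]), (288, [0.589, 0.284, 0.012]), (290, [0.591, 0.284, 0.013]), (292, [0.594, 0.284, 0.014]), (294, [0.597, 0.285, 0.012]), (296, [0.6, 0.285, 0.012]), (298, [0.6, 0.284, 0.017]), (300, [0.6, 0.284, 0.022]), (302, [0.6, 0.284, 0.028])]
370 [(226, [0.581, 0.225, 0.002]), (229, [0.582, 0.224, 0.008]), (232, [0.583, 0.224, 0.013]), (235, [0.586, 0.224, 0.013]), (238, [0.589, 0.224, 0.012]), (241, [0.591, 0.224, 0.013]), (244, [0.594, 0.224, 0.013]), (247, [0.597, 0.224, 0.013]), (250, [0.599, 0.224, 0.013]), (253, [0.599, 0.223, 0.021]), (256, [0.589, 0.218, 0.057]), (259, [0.59, 0.218, 0.059]), (262, [0.592, 0.218, 0.061])]
```

Emit:
servo_tool([
  [[0,0,0.16],0,-1],
  [[0,0,0.32],0,-1],
  [[0,0,0.48],0.03,-1],
  [[0,0,0.64],0.06,-1],
  [[0,0,0.8],0.1,-1],
], grip_force=40)

```text
t: 9.92
ee_pos: [0.5654, -0.2336, 0.2371]
tool_rot: [0.0, 0.242, 0.97, -0.0]
force: [0.6, -0.3, -1.3]
finger_gap: 0.0185
grasp_force: 44.1
```

Emit:
servo_tool([
  [[-0.1,0.1,0.2],0.04,-1],
  [[-0.2,0.2,0.3],0.08,-1],
  [[-0.3,0.3,0.3],0.12,-1],
  [[-0.38,0.42,0.3],0.155,-1],
  [[-0.46,0.55,0.3],0.155,-1],
])

```text
t: 10.33
ee_pos: [0.45, -0.0966, 0.3108]
tool_rot: [0.001, -0.0, 1.0, -0.0]
force: [0.8, 1.4, -0.4]
finger_gap: 0.0184
grasp_force: 44.0
```

Emit:
servo_tool([
  [[0,0.16,0],0,-1],
  [[-0.1,0.32,0],0,-1],
  [[-0.1,0.48,0],0,-1],
  [[-0.1,0.64,0],0,-1],
  [[-0.1,0.8,0],0,-1],
])

```text
t: 10.75
ee_pos: [0.4255, 0.1044, 0.3104]
tool_rot: [0.001, 0.004, 1.0, -0.0]
force: [2.2, -0.4, -0.7]
finger_gap: 0.0187
grasp_force: 44.0
```

Emit:
servo_tool([
  [[0,0.16,0],0,-1],
  [[0,0.32,-0.1],0,-1],
  [[0,0.48,-0.2],0,-1],
  [[0,0.572,-0.35],0,-1],
  [[0,0.572,-0.44],0,-1],
])

```text
t: 11.17
ee_pos: [0.4259, 0.2489, 0.1988]
tool_rot: [0.0, 0.002, 1.0, 0.001]
force: [0.9, 1.1, -2.3]
finger_gap: 0.0182
grasp_force: 44.0
```

Emit:
servo_tool([
  [[0,0,0],0,-1],
  [[0,0,0],0,-1],
  [[0,0,0],0,-1],
])

```text
t: 11.42
ee_pos: [0.4271, 0.2453, 0.2017]
tool_rot: [0.001, 0.004, 1.0, 0.0]
force: [-0.4, -0.2, -0.4]
finger_gap: 0.0186
grasp_force: 44.0
```

```bash
python3 tilt.py w7; python3 - <<'E'
from h import *
d=grab("side","s7"); s=telemetry.observe()["ee_pos"]
tip=np.array(s)+[.142,0,0]; print("expected tip px",proj(d,tip),proj(load("w7"),tip))
a=load("w7")["color"][60:460:,120:520]
u,v=proj(d,tip).astype(int); u=max(110,u);v=min(v,380); b=cv2.resize(d["color"][v-100:v+100,u-100:u+100],(400,400),interpolation=cv2.INTER_CUBIC); print(u-100,v-100)
cv2.imwrite("pics/m7.png",np.hstack([a,b])[:,:,::-1])
E
```

```text
11.4667 [0.42736953 0.24519017 0.20211292] [1.34938763e-03 3.83454843e-03 9.99991657e-01 4.01348756e-04] [ 0.41195944 -0.04599783  0.28581202] 44.03494656085968 0.018574254240290543
[ 293  271   49  182 8085] dir [ 1.    -0.014] mean [0.442  0.245  0.2098] range -0.082 0.061 tilt -0.53 z at tcp 0.2095
expected tip px [255.09523035 330.40488075] [319.87032641 563.51775559]
155 230
```

View pics/m7.png

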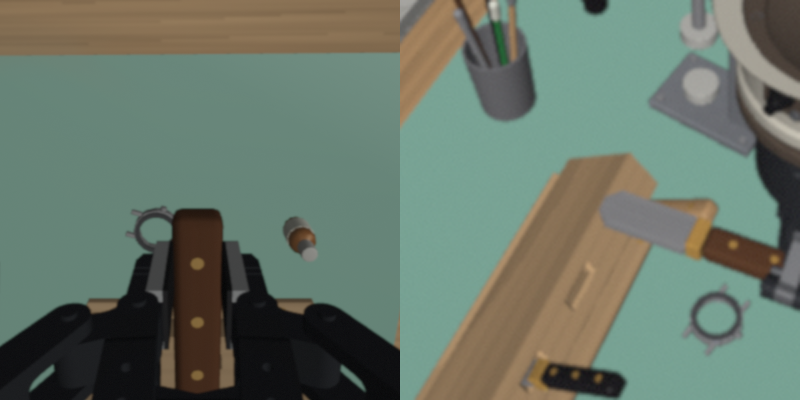

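Emit:
servo_tool([
  [[0,0.01,-0.16],0.0045,-1],
  [[0,0.01,-0.32],0.0045,-1],
  [[0,0.01,-0.48],0.0045,-1],
  [[0,0.01,-0.6],0.0045,-1],
  [[0,0.01,-0.644],0.0045,-1],
], grip_force=20)

```text
t: 11.93
ee_pos: [0.4256, 0.247, 0.0363]
tool_rot: [-0.001, -0.003, 1.0, -0.001]
force: [-0.7, -0.1, -1.2]
finger_gap: 0.0186
grasp_force: 44.0
```

Emit:
servo_tool([
  [[0,0,0],0,-1],
  [[0,0,0],0,-1],
  [[0.03,0,0],0,-1],
  [[0.06,0,0],0,-1],
  [[0.06,0,0],0,-1],
])

```text
t: 12.35
ee_pos: [0.4439, 0.2485, 0.0406]
tool_rot: [0.002, -0.003, 1.0, 0.0]
force: [0.2, 0.5, -0.5]
finger_gap: 0.0187
grasp_force: 44.0
```

Emit:
servo_tool([
  [[0.02,0,0],0,-1],
  [[0.04,0,0],0,-1],
  [[0.05,0,0],0,-1],
  [[0.05,0,0],0,-1],
])

```text
t: 12.68
ee_pos: [0.4546, 0.2482, 0.0388]
tool_rot: [0.0, -0.004, 1.0, -0.0]
force: [0.2, -0.3, -0.7]
finger_gap: 0.0185
grasp_force: 44.0
```

Emit:
servo_tool([
  [[0.004,0,0.03],0,-1],
  [[0.006,0,0.06],0,-1],
  [[0.01,0,0.09],0,-1],
  [[0.014,0,0.12],0,-1],
  [[0.014,0,0.12],0,-1],
])

```text
t: 13.1
ee_pos: [0.4581, 0.2485, 0.0707]
tool_rot: [0.001, -0.004, 1.0, 0.0]
force: [-1.5, 0.2, -1.3]
finger_gap: 0.0184
grasp_force: 43.0
```

```bash
cat > tilt2.py <<'E'
import sys
from h import *
c=grab("wrist",sys.argv[1]); s=telemetry.observe(); print(s["t"],s["ee_pos"],s["force"],s["grasp_force"])
P=cloud(c); p0=s["ee_pos"]
# handle-top strip in the tool's mid-plane, between butt and fingers
A=P[200:420,314:322].mean(1); col=c["color"][200:420,314:322].mean(1)
k=(abs(A[:,1]-p0[1])<.01)&(A[:,2]>p0[2]-.025)&(col[:,0]>col[:,1]+12)&(abs(A[:,0]-p0[0])<.06)
A=A[k]; f=np.polyfit(A[:,0],A[:,2],1); r=abs(A[:,2]-np.polyval(f,A[:,0]))<.003; f=np.polyfit(A[r,0],A[r,2],1)
print(len(A),"x",A[r,0].min().round(4),A[r,0].max().round(4),"tilt",np.degrees(np.arctan(-f[0])).round(2),"top z at tcp x",np.polyval(f,p0[0]).round(4), "y", A[r,1].mean().round(4))
E
python3 tilt2.py w8
```

```text
13.15 [0.45790261 0.24838568 0.06987201] [-1.03893073 -0.19423254 -1.43094113] 43.04868042469025
155 x 0.4352 0.5086 tilt 8.73 top z at tcp x 0.078 y 0.2483
```

Emit:
servo_tool([
  [[0.005,0,0.03],0,-1],
  [[0.012,0,0.06],0,-1],
  [[0.02,0,0.085],0,-1],
  [[0.028,0,0.108],0,-1],
  [[0.028,0,0.108],0,-1],
])

```text
t: 13.57
ee_pos: [0.4654, 0.2484, 0.0972]
tool_rot: [0.001, -0.004, 1.0, 0.0]
force: [-0.6, 1.0, -1.3]
finger_gap: 0.0187
grasp_force: 40.9
```

Emit:
servo_tool([
  [[0.01,0,0.025],0,-1],
  [[0.02,0,0.048],0,-1],
  [[0.03,0,0.07],0,-1],
  [[0.042,0,0.09],0,-1],
  [[0.042,0,0.09],0,-1],
])

```text
t: 13.98
ee_pos: [0.4759, 0.2483, 0.1195]
tool_rot: [0.001, -0.004, 1.0, 0.0]
force: [-2.2, 0.3, -1.4]
finger_gap: 0.0187
grasp_force: 38.1
```

```bash
python3 tilt2.py w9
```

```text
14.0333 [0.47547412 0.24824872 0.11886105] [-0.33955471  0.61831536 -1.89517866] 38.13935995101929
128 x 0.4498 0.5262 tilt 28.83 top z at tcp x 0.1246 y 0.2481
```

Emit:
servo_tool([
  [[0.01,0,0.017],0,-1],
  [[0.02,0,0.034],0,-1],
  [[0.03,0,0.05],0,-1],
  [[0.03,0,0.05],0,-1],
])

```text
t: 14.37
ee_pos: [0.4833, 0.2483, 0.1318]
tool_rot: [0.001, -0.004, 1.0, 0.0]
force: [-1.2, 0.3, -1.3]
finger_gap: 0.0181
grasp_force: 36.2
```

```bash
python3 tilt2.py w10
```

```text
14.4167 [0.48289464 0.24824362 0.13128507] [-0.81971613 -0.48163142 -2.20997526] 36.259644627571106
111 x 0.4564 0.5195 tilt 32.44 top z at tcp x 0.1351 y 0.2481
```

Emit:
servo_tool([
  [[0.006,0,0.01],0,-1],
  [[0.011,0,0.019],0,-1],
  [[0.011,0,0.019],0,-1],
])

```text
t: 14.67
ee_pos: [0.4853, 0.2482, 0.136]
tool_rot: [0.0, -0.004, 1.0, 0.0]
force: [-4.6, -0.2, 1.6]
finger_gap: 0.0183
grasp_force: 36.1
```

Emit:
servo_tool([
  [[0,0,0],0,-1],
  [[0,0,0],0,-1],
  [[-0.04,0,0.02],0,-1],
  [[-0.08,0,0.05],0,-1],
  [[-0.12,0,0.12],0,-1],
], grip_force=80)

```text
t: 15.08
ee_pos: [0.4535, 0.2479, 0.1648]
tool_rot: [-0.001, -0.004, 1.0, -0.0]
force: [-0.1, 1.0, -1.5]
finger_gap: 0.0163
grasp_force: 78.5
```

Emit:
servo_tool([
  [[0,0,0],0,-1],
  [[0,0,0],0,-1],
  [[0,0,0],0,-1],
])

```text
t: 15.33
ee_pos: [0.4551, 0.2482, 0.1656]
tool_rot: [0.0, -0.004, 1.0, 0.0]
force: [0.4, -0.3, -1.6]
finger_gap: 0.0162
grasp_force: 78.6
```

```bash
python3 tilt2.py w11; python3 - <<'E'
from h import *
d=grab("side","s11"); P=cloud(d); img=d["color"].astype(int)
s=telemetry.observe()["ee_pos"]
a=load("w11")["color"][60:460:,120:520]
tip=np.array(s)+[.118,0,-.08]; u,v=proj(d,tip).astype(int); print(u,v); u=max(80,u);v=min(v,400); b=cv2.resize(d["color"][v-80:v+80,u-80:u+80],(400,400),interpolation=cv2.INTER_CUBIC); print(u-80,v-80)
cv2.imwrite("pics/m11.png",np.hstack([a,b])[:,:,::-1])
E
```

```text
15.3833 [0.45509267 0.24812852 0.16525169] [ 0.14581211 -0.1977592  -0.80404136] 78.61977933644084
115 x 0.4278 0.4961 tilt 31.91 top z at tcp x 0.1687 y 0.248
259 373
179 293
```

View pics/m11.png

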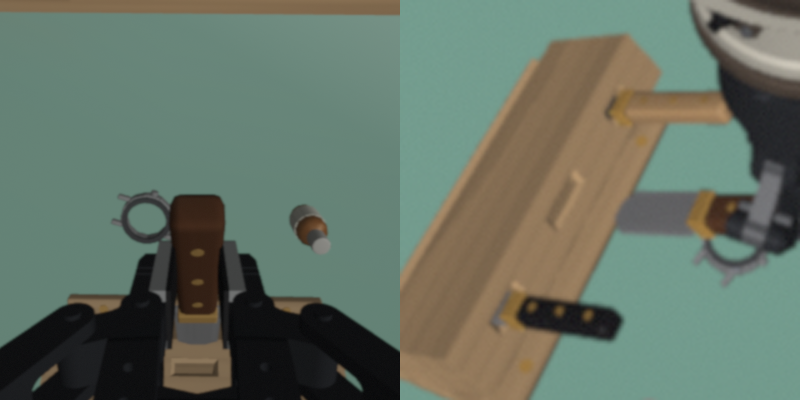

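```bash
python3 - <<'E'
from h import *
d=load("s11"); c=load("w11")
def ony(c,u,v,y):
    r=ray(c,u,v); return c["eye"]+r*(y-c["eye"][1])/r[1]
t=ony(d,266,378,.248); j=ony(d,296.2,378.4,.248); print("side tip",t,"junction",j,np.linalg.norm(t-j),np.degrees(np.arctan2(j[2]-t[2],t[0]-j[0])))
# control: file junction and wide slot mouth in the side view
print("slot", [ony(d,179+168/2.5,293+202/2.5,.2475)])
P=cloud(c); Q=P[:,314:322].mean(1); C=c["color"][:,314:322].mean(1)
for v in range(250,440,8): print(v,Q[v].round(4),C[v].astype(int))
E
```

```text
side tip [0.56382663 0.248      0.07664273] junction [0.51436926 0.248      0.1127489 ] 0.06123468829982639 36.13117747392522
slot [array([0.59806398, 0.2475    , 0.06385364])]
250 [0.4834 0.2485 0.0025] [101 131 119]
258 [0.4245 0.2477 0.1759] [49 33 22]
266 [0.4264 0.2478 0.1787] [54 34 23]
274 [0.4282 0.2478 0.1818] [56 36 24]
282 [0.4305 0.2478 0.1834] [61 39 26]
290 [0.4332 0.2478 0.1839] [56 36 23]
298 [0.4374 0.2478 0.1816] [50 31 21]
306 [0.4423 0.2479 0.1782] [50 32 20]
314 [0.4472 0.2479 0.1753] [100  78  44]
322 [0.4532 0.248  0.1707] [49 31 20]
330 [0.459 0.248 0.167] [49 31 20]
338 [0.4657 0.2481 0.1623] [58 39 24]
346 [0.4726 0.2481 0.1577] [53 35 22]
354 [0.4802 0.2482 0.1526] [50 31 20]
362 [0.4884 0.2483 0.147 ] [69 50 29]
370 [0.4973 0.2483 0.141 ] [49 31 20]
378 [0.5074 0.2484 0.134 ] [113  89  51]
386 [0.5303 0.2486 0.1113] [78 79 79]
394 [0.5437 0.2487 0.1021] [78 78 78]
402 [0.5578 0.2488 0.0927] [80 79 79]
410 [0.592  0.2492 0.0611] [124 104  80]
418 [0.5954 0.2492 0.0658] [127 107  82]
426 [0.6087 0.2493 0.0596] [101  85  64]
434 [0.6028 0.2492 0.0737] [73 61 46]
```

Emit:
servo_tool([
  [[0,-0.008,0.038],0,-1],
  [[0,-0.008,0.038],0,-1],
  [[0.06,-0.008,-0.004],0,-1],
  [[0.1,-0.008,-0.032],0,-1],
  [[0.12,-0.008,-0.046],0,-1],
])

```text
t: 15.85
ee_pos: [0.486, 0.2459, 0.1529]
tool_rot: [-0.001, -0.003, 1.0, -0.0]
force: [-0.6, 0.2, -1.3]
finger_gap: 0.0167
grasp_force: 78.6
```

Emit:
servo_tool([
  [[0.01,0,-0.007],0,-1],
  [[0.02,0,-0.014],0,-1],
  [[0.03,0,-0.021],0,-1],
  [[0.04,0,-0.028],0,-1],
  [[0.04,0,-0.028],0,-1],
])

```text
t: 16.27
ee_pos: [0.4954, 0.2462, 0.1468]
tool_rot: [-0.0, -0.004, 1.0, -0.0]
force: [0.1, -0.2, -1.1]
finger_gap: 0.0166
grasp_force: 78.6
```

Emit:
servo_tool([
  [[0.01,0,-0.007],0,-1],
  [[0.02,0,-0.014],0,-1],
  [[0.03,0,-0.021],0,-1],
  [[0.04,0,-0.028],0,-1],
  [[0.04,0,-0.028],0,-1],
])

```text
t: 16.68
ee_pos: [0.5055, 0.2461, 0.1396]
tool_rot: [-0.0, -0.004, 1.0, -0.0]
force: [-0.8, 0.7, -0.7]
finger_gap: 0.0165
grasp_force: 78.6
```

```bash
python3 - <<'E'
from h import *
c=grab("wrist","w12"); s=telemetry.observe(); print(s["t"],s["ee_pos"],s["force"])
P=cloud(c); Q=P[:,314:322].mean(1); C=c["color"][:,314:322].mean(1)
for v in range(290,450,8): print(v,Q[v].round(4),C[v].astype(int))
E
```

```text
16.7333 [0.50529874 0.24611035 0.13975599] [-0.29591238 -0.22292902 -1.2115    ]
290 [0.4838 0.2457 0.1576] [59 37 25]
298 [0.4879 0.2457 0.1554] [52 33 22]
306 [0.4926 0.2458 0.1524] [52 33 22]
314 [0.4974 0.2458 0.1496] [104  82  46]
322 [0.5037 0.2458 0.1446] [52 33 22]
330 [0.5096 0.2459 0.1408] [52 33 22]
338 [0.5161 0.2459 0.1363] [61 41 26]
346 [0.5232 0.246  0.1313] [55 36 23]
354 [0.5306 0.2461 0.1265] [52 33 22]
362 [0.5388 0.2461 0.1209] [72 52 31]
370 [0.5477 0.2462 0.1149] [52 33 22]
378 [0.541  0.2459 0.1298] [117  93  53]
386 [0.5808 0.2465 0.085 ] [82 82 82]
394 [0.594  0.2466 0.0759] [81 81 81]
402 [0.6032 0.2466 0.0723] [74 69 62]
410 [0.6041 0.2466 0.0785] [126 106  81]
418 [0.6069 0.2466 0.0822] [128 108  83]
426 [0.6097 0.2466 0.0858] [127 107  83]
434 [0.6235 0.2468 0.0779] [105  88  67]
442 [0.6452 0.2469 0.0629] [112  94  72]
```

Emit:
servo_tool([
  [[0.016,0,-0.011],0,-1],
  [[0.032,0,-0.022],0,-1],
  [[0.048,0,-0.034],0,-1],
  [[0.064,0,-0.045],0,-1],
  [[0.08,0,-0.056],0,-1],
])

```text
t: 17.15
ee_pos: [0.5256, 0.2462, 0.1256]
tool_rot: [-0.0, -0.004, 1.0, -0.0]
force: [0.3, 0.3, 0.4]
finger_gap: 0.0162
grasp_force: 78.6
```

Emit:
servo_tool([
  [[0.01,0,-0.007],0,-1],
  [[0.02,0,-0.014],0,-1],
  [[0.03,0,-0.021],0,-1],
  [[0.036,0,-0.025],0,-1],
  [[0.036,0,-0.025],0,-1],
])

```text
t: 17.57
ee_pos: [0.5344, 0.2461, 0.1195]
tool_rot: [-0.0, -0.004, 1.0, -0.0]
force: [0.1, -0.4, -1.3]
finger_gap: 0.0166
grasp_force: 78.6
```

Almost in; continue in small steps until the end is felt.

Emit:
servo_tool([
  [[0.004,0,-0.003],0,-1],
  [[0.008,0,-0.006],0,-1],
  [[0.012,0,-0.008],0,-1],
  [[0.012,0,-0.008],0,-1],
])

```text
t: 17.9
ee_pos: [0.5373, 0.2461, 0.1177]
tool_rot: [-0.0, -0.004, 1.0, -0.0]
force: [-0.3, 0.2, -1.2]
finger_gap: 0.0164
grasp_force: 78.6
```

Emit:
servo_tool([
  [[0.004,0,-0.003],0,-1],
  [[0.008,0,-0.006],0,-1],
  [[0.01,0,-0.007],0,-1],
  [[0.01,0,-0.007],0,-1],
])

```text
t: 18.23
ee_pos: [0.5398, 0.2461, 0.1159]
tool_rot: [-0.0, -0.004, 1.0, -0.0]
force: [-0.1, -0.1, -1.0]
finger_gap: 0.0164
grasp_force: 78.6
```

Emit:
servo_tool([
  [[0.005,0,-0.0035],0,-1],
  [[0.01,0,-0.007],0,-1],
  [[0.01,0,-0.007],0,-1],
])

```text
t: 18.48
ee_pos: [0.5424, 0.2461, 0.1141]
tool_rot: [-0.0, -0.004, 1.0, -0.0]
force: [0.2, -0.0, -1.2]
finger_gap: 0.0165
grasp_force: 78.6
```

Emit:
servo_tool([
  [[0.005,0,-0.0035],0,-1],
  [[0.01,0,-0.007],0,-1],
  [[0.01,0,-0.007],0,-1],
])

```text
t: 18.73
ee_pos: [0.5425, 0.2464, 0.1128]
tool_rot: [-0.003, -0.004, 1.0, -0.0]
force: [-23.6, -0.3, 16.1]
finger_gap: 0.0166
grasp_force: 80.1
```

```bash
python3 - <<'E'
from h import *
c=grab("wrist","w13"); s=telemetry.observe(); print(s["t"],s["ee_pos"],s["force"])
P=cloud(c); Q=P[:,314:322].mean(1); C=c["color"][:,314:322].mean(1)
for v in range(362,436,5): print(v,Q[v].round(4),C[v].astype(int))
E
```

```text
18.7833 [0.54257412 0.24645776 0.11285204] [-23.8059071   -0.86698693  16.9731701 ]
362 [0.5747 0.2465 0.0954] [61 41 26]
367 [0.5797 0.2465 0.0923] [98 76 44]
372 [0.5859 0.2466 0.0877] [55 36 24]
377 [0.5929 0.2466 0.0823] [133 106  62]
382 [0.5982 0.2467 0.0795] [117  93  54]
387 [0.603  0.2467 0.0773] [130 110  85]
392 [0.6045 0.2467 0.0795] [133 112  86]
397 [0.6064 0.2467 0.0811] [134 114  88]
402 [0.6078 0.2467 0.0832] [134 114  88]
407 [0.6092 0.2467 0.0854] [134 114  88]
412 [0.6116 0.2467 0.0863] [120 101  78]
417 [0.6201 0.2468 0.0804] [110  93  71]
422 [0.6086 0.2468 0.0965] [116  98  75]
427 [0.6396 0.247  0.0667] [116  97  74]
432 [0.6508 0.2471 0.0588] [118  99  76]
```

Emit:
servo_tool([
  [[-0.007,0,0.005],0,-1],
  [[-0.007,0,0.005],0,-1],
  [[-0.007,0,0.005],0,0.0],
  [[-0.007,0,0.005],0,0.0],
  [[-0.007,0,0.005],0,0.0],
])

```text
t: 19.2
ee_pos: [0.5432, 0.2461, 0.1138]
tool_rot: [0.0, -0.004, 1.0, -0.0]
force: [-0.2, 0.3, -0.1]
finger_gap: 0.0423
grasp_force: 0.0
```

Emit:
servo_tool([
  [[0,0,0],0,0],
  [[0,0,0.1],0,0],
  [[0,0,0.25],0,0],
  [[0,0,0.4],0,0],
  [[-0.1,0,0.5],0,0],
])

```text
t: 19.62
ee_pos: [0.5204, 0.2459, 0.2416]
tool_rot: [0.001, -0.003, 1.0, 0.0]
force: [0.7, 1.4, 0.3]
finger_gap: 0.0429
grasp_force: 0.0
```

Emit:
servo_tool([
  [[-0.1,0,0.1],0,0],
  [[-0.2,0,0.1],0,0],
  [[-0.2,0,0.1],0,0],
  [[-0.2,0,0.1],0,0],
  [[-0.2,0,0.1],0,0],
])

```text
t: 20.03
ee_pos: [0.4683, 0.2462, 0.2636]
tool_rot: [0.0, -0.004, 1.0, -0.0]
force: [0.6, -0.4, -0.3]
finger_gap: 0.0427
grasp_force: 0.0
```

```bash
python3 - <<'E'
from h import *
c=grab("wrist","w14"); s=telemetry.observe(); print(s["t"],s["ee_pos"],s["finger_gap"],s["force"])
P=cloud(c); C=c["color"].astype(int)
for nm,y0 in (("file",.178),("knife",.2465)):
    x=P[...,0];m=(abs(P[...,1]-y0)<.004)&(x>.50)&(x<.60)&(P[...,2]>.075)&(P[...,2]<.14)
    Q=P[m]; k=(Q[:,0]<.583)&(Q[:,0]>.535); f=np.polyfit(Q[k,0],Q[k,2],1)
    print(nm,len(Q),"tilt",np.degrees(np.arctan(-f[0])).round(2),"z@.56",np.polyval(f,.56).round(4),"butt x",np.percentile(Q[:,0],2).round(4))
    for xx in (.53,.575):
        m=(abs(x-xx)<.003)&(abs(P[...,1]-y0)<.02)&(P[...,2]>.075); print("  y at",xx,P[m][:,1].min().round(4),P[m][:,1].max().round(4))
E
```

```text
20.0833 [0.46843613 0.24609954 0.26328724] 0.04305438262431436 [ 1.24746875  0.23317383 -0.65306738]
file 352 tilt 32.89 z@.56 0.1009 butt x 0.5176
  y at 0.53 0.17 0.1867Traceback (most recent call last):
  File "<stdin>", line 9, in <module>
    return umr_minimum(a, axis, None, out, keepdims, initial, where)
ValueError: zero-size array to reduction operation minimum which has no identity
```

```bash
python3 - <<'E'
from h import *
c=load("w14"); P=cloud(c)
for nm,y0 in (("file",.178),("knife",.2465)):
    x=P[...,0];m=(abs(P[...,1]-y0)<.006)&(x>.50)&(x<.60)&(P[...,2]>.075)&(P[...,2]<.14)
    Q=P[m]; k=(Q[:,0]<.583)&(Q[:,0]>.535); f=np.polyfit(Q[k,0],Q[k,2],1)
    print(nm,len(Q),"tilt",np.degrees(np.arctan(-f[0])).round(2),"z@.56",np.polyval(f,.56).round(4),"butt x",np.percentile(Q[:,0],2).round(4))
    for xx in (.53,.55,.57):
        m=(abs(x-xx)<.006)&(abs(P[...,1]-y0)<.02)&(P[...,2]>.075); q=P[m][:,1]; print("  y at",xx,len(q),np.percentile(q,[1,99]).round(4) if len(q) else "")
t=grab("top","t14"); P=cloud(t)
for n,(u,v) in dict(oil=(183,278),tina=(425,216)).items(): print(n,P[v,u].round(3))
d=abs(t["color"].astype(int)-load("top0")["color"]).sum(2)>60; n,l,st,ce=cv2.connectedComponentsWithStats(d.astype(np.uint8)); print([s.tolist() for s in st[1:] if s[4]>15])
E
```

```text
file 516 tilt 32.81 z@.56 0.1009 butt x 0.5176
  y at 0.53 248 [0.17   0.1867]
  y at 0.55 103 [0.1702 0.1824]
  y at 0.57 0 
knife 1059 tilt 31.77 z@.56 0.1024 butt x 0.509
  y at 0.53 230 [0.2358 0.2551]
  y at 0.55 190 [0.2362 0.2549]
  y at 0.57 174 [0.2358 0.2555]
oil [0.518 0.175 0.593]
tina [ 0.665 -0.272  0.026]
[[400, 218, 50, 47, 545], [206, 240, 15, 38, 325], [236, 241, 12, 33, 238], [65, 260, 174, 220, 19592], [0, 389, 97, 91, 6110], [310, 448, 39, 32, 689], [292, 454, 34, 26, 472]]
```

```bash
python3 -c "
from bench import job_done
print(job_done())"
```

```text
the job is handed in; nothing more can be done
None
```

The file is in the narrow slot and the case knife in the wide slot, each pushed in until the arm felt the slot's end, then released. The job was handed in just after 20 s; the hand-in gave no verdict.

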